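# Open the biopsy jar one-handed in the bench holder

### The arm

A 6-joint arm with a two-finger parallel gripper is mounted at the origin on a cart in front of the work surface, level with it; the furniture and walls round the work are solid. World frame = base frame: x ahead of the robot, y to its left, z up, the work surface at z = 0. Lengths are in m, angles in rad, forces in N, time in s.
With the tool pointing down it reaches from about 0.25 to 0.725 m from the base axis. Payload 4 kg.
Tool frame: the origin (TCP) lies midway between the tips of the shut fingers; the grasp point (between the pads) lies 19 mm behind it; z points along the fingers, y is the line along which they close (so a half turn about z gives the same grasp; the last joint's range is limited). The gripper opens to 85 mm and grips with 20 to 120 N. Pads are 22 mm wide; open, the fingers measure 114 mm over their backs; the gripper's body (76 mm by 85 mm) begins 54 mm behind the grasp point. The pads swing forward as they close: fully open they stand 13 mm farther back than shut.
Start: joints at [1.297, 0.241, 0.005, 1.335, 0, 1.571], TCP at [0.135, 0.481, 0.231] pointing down, gripper open.
Joint ranges: [-2.72, 2.72], [-1.05, 1.87], [-1.09, 1.28], [-1.99, 2.15], [-1.42, 1.44], [-3.14, 3.14]. Speed limits (rad/s): [2.79, 2.79, 3.14, 3.14, 3.14, 3.14].

### API

Orientations are given as a unit quaternion [x, y, z, w].
In Python, from workcell import bot, camera, job_done gives the robot as it stands.
- The arm moves only by the tool carry_out, never from a script. Its argument "plan" is a list of rows, each an object of numbers: "dx", "dy", "dz": the shift along the tool's x, y, z in mm; "twist": the turn about the tool's z in degrees; "fingers": the closure, from -1 (fully open) to 1 (shut). In form: [{"dx": .., "dy": .., "dz": .., "twist": .., "fingers": ..}, ...]. A call has exactly 5 rows; each row is the pose to reach, as a shift and turn from the pose commanded when the call began, along the tool's axes at that moment; what a row does not reach only later rows make up. A row lasts 1/12 s, in which the tool goes at most 41.7 mm and 7.16 degrees, less where a joint would pass 70% of its speed; a pose out of reach is approached as far as the arm can. A call with a gripper value outside its range is refused whole. The fingers move at their own pace and stop on an object; the grip force is fixed at half the most. Time passes only in rows, so rows that repeat a pose let the fingers close, or fill a call up. It gives the time, the measured TCP pose, the force, the opening and the grip force at its end, in the units of the state.
- bot.get_obs(): the state, without advancing time (a new reading comes with each control period).
- camera(name): name is "scene" or "side" or "wrist"; returns a dict with "image" (400x640x3 uint8, red, green, blue), "intrinsics" (3x3 intrinsics, pixels), "eye" and "attitude" of the camera in the world. Camera axes: x right, y down, z forward; pixel columns grow to the right and rows downward; lengths in m; the calibration is good to about 2 mm. A picture is of the moment at which its call begins. There is no depth.
- job_done(): hands the job in; it is judged then, once.
The state is a dict: "clock": time; "joint_pos": joint angles; "joint_vel": joint speeds; "tau": joint torques, N m; "eef_pos": TCP position; "tool_rot": TCP orientation; "ft_force": force on the tool from outside, world axes, zero at the start; "ft_torque": the same for the moment, N m; "grip_width": finger opening in m; "grasp_force": force on a finger pad.
Only numpy, scipy, OpenCV 4.12 (cv2) and the standard library are available. Lean on these libraries where they do the work, as an engineer would, in place of code of your own. Each camera call takes 0.05 s, during which the arm holds its last target. There are 200 camera calls.

### The job

A biopsy is about to go into the square white specimen jar, whose lid is screwed on tight: set the jar, lid still on, down into the square well of the bench holder until you feel it sit fully home, so that it cannot turn. Then unscrew the lid anticlockwise, letting go and taking a new grip as needed, stop turning as soon as the thread lets go, and lift the lid straight up. Finish while still holding the lid: level and unturned, clear of the jar and centred a finger's breadth or two above its open mouth, ready to go straight back on, with the jar left fully home in the holder and the things round about not disturbed.

Things in the scene. Friction and masses are not known exactly. Their poses are not given: they have to be found in the camera images.
- jar: White plastic jar, upright, 0.15 to 0.31 kg without lid. Origin: centre of its underside; z up; x, y square to its flat sides. Square body 44 x 44 mm, corners rounded 7 mm (56 mm over corners), 50 mm high; round neck 39 mm in diameter to the mouth at z = 76 mm. Fits the well in any of its four quarter turns. Low moulded ridges run down its +x and -x faces.
- lid: Grey round screw lid, tight on the jar: 58 mm in diameter, 22.5 mm high, ribbed skirt, 0.045 kg. Origin: centre of its lower edge, 61 to 62 mm above the jar's underside at first; z up; x along the bar on its top. Opens anticlockwise seen from above. The jar may be carried by its tight lid. A sprung seal inside presses it up with 15 to 18 N: turning takes about 0.3 to 0.6 N m at first, less later.
- holder: Fixed white block with a square well open at the top, on a black rubber foot with a small grey lever on its +x side. Block 86 x 86 mm, 30 mm high, foot 94 x 94 mm. Origin: centre of the underside, on the worktop; x and y square to the well's sides. Well 46.5 x 46.5 mm, floor 10 mm above the worktop (20 mm deep), its upper 4 mm flared at 45 degrees.
- holder_well (a point): Centre of the well's floor, 10 mm above the worktop; the seated jar's origin lies here.
- jar_mouth (a point): Centre of the jar's mouth, 76 mm above its underside; axes as the jar's.
- specimen_cup: Bystander: clear conical specimen cup with its own round lid, 58 x 58 x 66 mm, loose; origin at the underside.
- tape_silk: Bystander: roll of white tape lying flat, 57 x 56 x 25 mm, loose; origin at the underside.
- vial_2: Bystander: small glass vial, 24 x 23 x 51 mm, upright, loose; origin at the underside.
- oximeter: Bystander: finger oximeter, 33 x 57 x 31 mm, loose; origin at the underside.
- jar_thread (a point): Middle of the thread on the neck, 67 mm above the jar's underside. Two rib flights of 140 degrees; gaps of 40 degrees at the jar's +x and -x. The lid's two lugs run under the flights. It starts 2.1 to 2.65 rad clockwise of the free position, so it takes that turn, in more than one grip, and rises 1 mm per rad; then it springs up 1 mm. Some 0.25 rad further the lugs hit the next flights.
- lid_bar (a point): Centre of the lid's top, 22.5 mm above its lower edge. A straight raised bar, 46 x 6 mm and 3 mm high, crosses the top along the lid's x; the lugs are under its ends. The lid can be lifted only while the bar points to the jar's two ridges (x axes parallel, either way round) within about 0.2 rad.
Things that resemble listed ones, but are neither listed nor needed, are in the scene too. Leave any blue or turquoise look-alike of the jar alone.

How it is judged:
By the outcome, as a careful person would: the job done as asked, in the order asked, and still so for the second after the job is handed in, while the arm keeps its last pose, push and grip.
It also fails if it takes over 51 s, if anything falls off the work surface, if the arm or the gripper's body presses on something with over 40 N, if the wrist force passes 120 N, or if a joint passes its speed limit or range.

## Working session

There is one attempt and no reset: what is moved stays moved. The work goes in short steps, Python scripts to look and compute and a tool call to move; the robot and the scene stay as the last step left them, time stands still between calls to the robot, and variables do not carry over. Pictures are saved under pics/ and viewed, at most 10 in all, crops included, and the job is handed in when it is done.

Besides the shell and the picture viewer there is one more tool, called after "Request:" by a JSON object that holds its "method" and its "body". carry_out: Moves the arm, as the interface text tells. Its arguments: {"type":"object","properties":{"plan":{"type":"array","items":{"type":"object","properties":{"dx":{"type":"number"},"dy":{"type":"number"},"dz":{"type":"number"},"twist":{"type":"number"},"fingers":{"type":"number"}}}}},"required":["plan"]}

```bash
mkdir -p pics; cat > h.py <<'E'
import numpy as np, cv2
from scipy.spatial.transform import Rotation as R
from workcell import bot, camera, job_done
def snap(n,fn):
    c=camera(n); cv2.imwrite(f'pics/{fn}.png',c['image'][:,:,::-1]); 
    np.savez(f'pics/{fn}.npz',**{k:np.array(v) for k,v in c.items()}); return c
def load(fn): return dict(np.load(f'pics/{fn}.npz'))
def rot(a):
    a=np.array(a); return a if a.shape==(3,3) else R.from_quat(a).as_matrix()
def ray(c,u,v):
    d=rot(c['attitude'])@np.linalg.inv(c['intrinsics'])@[u,v,1.]; return np.array(c['eye']),d/np.linalg.norm(d)
def onz(c,u,v,z):
    e,d=ray(c,u,v); return e+d*(z-e[2])/d[2]
def meet(rs):
    A=sum(np.eye(3)-np.outer(d,d) for e,d in rs); b=sum((np.eye(3)-np.outer(d,d))@e for e,d in rs)
    p=np.linalg.solve(A,b); return p,[np.linalg.norm(np.cross(p-e,d)) for e,d in rs]
def proj(c,p):
    q=c['intrinsics']@(rot(c['attitude']).T@(np.array(p)-c['eye'])); return q[:2]/q[2]
E
python3 - <<'E'
from h import *
ims=[snap(n,n+'0') for n in('scene','side','wrist')]
for c in ims: print(np.round(c['eye'],3),np.round(c['attitude'],3).tolist(),c['intrinsics'].tolist())
o=bot.get_obs(); print({k:np.round(v,3).tolist() for k,v in o.items()})
cv2.imwrite('pics/all0.png',cv2.resize(np.vstack([np.hstack([ims[0]['image'],ims[1]['image']])])[:,:,::-1],(800,250)))
E
```

```text
[-0.049 -0.664  0.541] [0.801, -0.284, 0.166, -0.5] [[392.3537802443464, 0.0, 317.14655992151125], [0.0, 392.3537802443464, 198.3795952267717], [0.0, 0.0, 1.0]]
[0.612 1.115 1.025] [0.036, 0.909, -0.415, -0.019] [[441.8456635939158, 0.0, 316.83039631139616], [0.0, 441.8456635939158, 203.379195001814], [0.0, 0.0, 1.0]]
[0.06  0.501 0.374] [0.788, 0.597, 0.091, 0.123] [[329.39659585961925, 0.0, 320.5928640842411], [0.0, 329.39659585961925, 202.3333850762265], [0.0, 0.0, 1.0]]
{'clock': 0.15, 'joint_pos': [1.297, 0.241, 0.004, 1.335, 0.0, 1.571], 'joint_vel': [-0.0, -0.002, 0.006, 0.001, -0.001, -0.0], 'tau': [-0.001, -37.263, 25.264, 0.012, -0.0, 0.0], 'eef_pos': [0.135, 0.481, 0.231], 'tool_rot': [0.136, 0.991, -0.001, -0.0], 'ft_force': [0.276, -0.386, -0.107], 'ft_torque': [0.007, 0.03, -0.061], 'grasp_force': 0.0, 'grip_width': 0.085}
```

View pics/scene0.png

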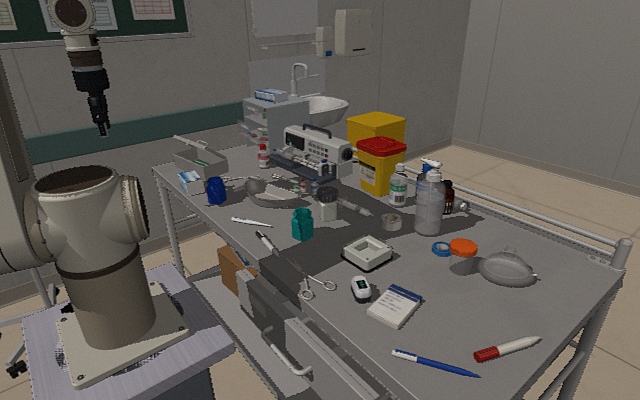

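View pics/side0.png

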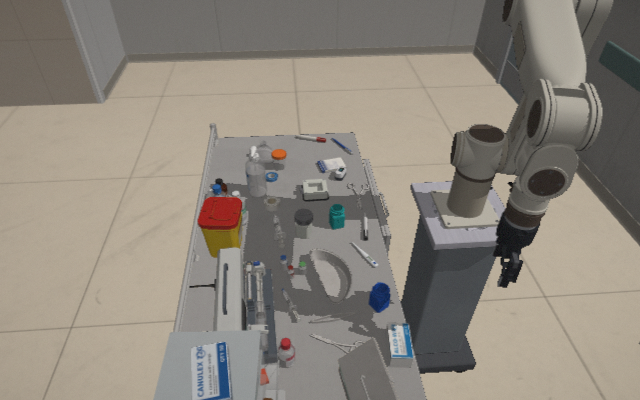

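The scene view shows the white jar with a dark-grey lid at (326,205) and the holder at (367,253). The turquoise look-alike is at (303,225) and the blue one at (216,190). In the side view, the jar is at (303,222), the holder at (315,189), the turquoise one at (337,216) and the blue one at (380,297). Only the jar at (326,205)/(303,222) is white with a grey lid, so I'll confirm it in an enlarged crop.

```bash
python3 - <<'E'
from h import *
a=load('scene0')['image'][170:280,290:410]; b=load('side0')['image'][170:250,265:385]
a=cv2.resize(a,None,fx=4.5,fy=4.5,interpolation=2)[:, :400+140]; b=cv2.resize(b,None,fx=4.5,fy=4.5,interpolation=2)
h=600
s=np.zeros((600,800,3),np.uint8)
a=cv2.resize(load('scene0')['image'][180:280,290:400],(440,400),interpolation=2)
b=cv2.resize(load('side0')['image'][172:247,280:352],(360,375),interpolation=2)
s[:400,:440]=a; s[:375,440:]=b
cv2.imwrite('pics/crop1.png',s[:400,:,::-1])
S,D=load('scene0'),load('side0')
def mt(p,q):
    r=meet([ray(S,*p),ray(D,*q)]);print(np.round(r[0],3),np.round(r[1],4))
mt((326,190),(304,214)); mt((367,248),(315,187))
E
```

```text
[0.563 0.082 0.086] [0.0006 0.0006]
[ 0.513 -0.127  0.025] [0.0006 0.0006]
```

View pics/crop1.png

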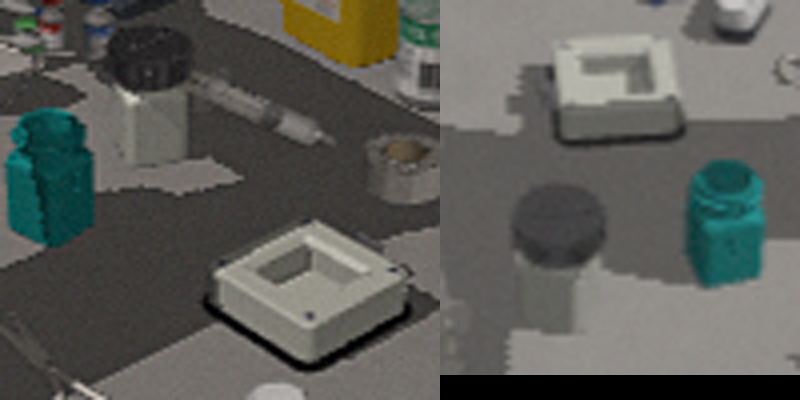

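The crop confirms it: the white square jar with the grey lid is at scene (326,205), and its lid top triangulates to about (0.563, 0.082, 0.086). The turquoise one has no lid and stays untouched. Next I'll work out the move that puts the wrist camera over jar and holder.

```bash
cat >> h.py <<'E'
def tool():
    o=bot.get_obs(); return np.array(o['eef_pos']),rot(o['tool_rot']),o
def rows(p,yaw=None):
    "dx,dy,dz mm and twist deg to TCP p; yaw = wanted world angle of tool y (deg)"
    t,M,o=tool(); d=M.T@(np.array(p)-t)*1000
    y=np.degrees(np.arctan2(M[1,1],M[0,1])); print('d',np.round(d,1),'yaw',round(y,2),'twist',None if yaw is None else round(y-yaw,2),'j6',round(o['joint_pos'][5],3))
E
python3 - <<'E'
from h import *
t,M,o=tool(); W=load('wrist0')
print(M.T@(W['eye']-t), M.T@rot(W['attitude']))
print(M.round(3))
rows([0.50,0.03,0.231],74)
E
```

```text
[ 0.07783058 -0.00076599 -0.14332912] [[-1.81212726e-04 -9.53342151e-01 -3.01891884e-01]
 [ 9.99999150e-01  2.17028273e-04 -1.28560850e-03]
 [ 1.29114385e-03 -3.01891860e-01  9.53341302e-01]]
[[-0.963  0.27  -0.   ]
 [ 0.27   0.963 -0.002]
 [ 0.    -0.002 -1.   ]]
d [-4.733e+02 -3.355e+02  2.000e-01] yaw 74.31 twist 0.31 j6 1.571
```

Request:
{"method": "carry_out", "body": {"plan": [{"dx":-33,"dy":-23,"dz":0,"twist":0,"fingers":-1},{"dx":-66,"dy":-46,"dz":0,"twist":0,"fingers":-1},{"dx":-99,"dy":-70,"dz":0,"twist":0,"fingers":-1},{"dx":-132,"dy":-93,"dz":0,"twist":0,"fingers":-1},{"dx":-165,"dy":-117,"dz":0,"twist":0,"fingers":-1}]}}

```text
clock: 0.57
eef_pos: [0.2629, 0.3226, 0.2311]
tool_rot: [0.136, 0.991, -0.0, -0.0]
ft_force: [0.7, 0.4, 0.1]
grip_width: 0.0851
grasp_force: 0.0
```

Request:
{"method": "carry_out", "body": {"plan": [{"dx":-33,"dy":-23,"dz":0,"twist":0,"fingers":-1},{"dx":-66,"dy":-46,"dz":0,"twist":0,"fingers":-1},{"dx":-99,"dy":-70,"dz":0,"twist":0,"fingers":-1},{"dx":-132,"dy":-93,"dz":0,"twist":0,"fingers":-1},{"dx":-165,"dy":-117,"dz":0,"twist":0,"fingers":-1}]}}

```text
clock: 0.98
eef_pos: [0.3903, 0.1651, 0.2313]
tool_rot: [0.136, 0.991, 0.0, 0.0]
ft_force: [-0.2, 1.5, -0.2]
grip_width: 0.0854
grasp_force: 0.0
```

Request:
{"method": "carry_out", "body": {"plan": [{"dx":-33,"dy":-23,"dz":0,"twist":0,"fingers":-1},{"dx":-66,"dy":-46,"dz":0,"twist":0,"fingers":-1},{"dx":-99,"dy":-70,"dz":0,"twist":0,"fingers":-1},{"dx":-132,"dy":-93,"dz":0,"twist":0,"fingers":-1},{"dx":-165,"dy":-117,"dz":0,"twist":0,"fingers":-1}]}}

```text
clock: 1.4
eef_pos: [0.5176, 0.0077, 0.2311]
tool_rot: [0.137, 0.991, 0.0, -0.0]
ft_force: [1.0, 1.6, 0.4]
grip_width: 0.0857
grasp_force: 0.0
```

Request:
{"method": "carry_out", "body": {"plan": [{"dx":-15,"dy":-11,"dz":0,"twist":-5,"fingers":-1},{"dx":-30,"dy":-22,"dz":0,"twist":-10,"fingers":-1},{"dx":-30,"dy":-22,"dz":0,"twist":-15,"fingers":-1},{"dx":-30,"dy":-22,"dz":0,"twist":-15,"fingers":-1},{"dx":-30,"dy":-22,"dz":0,"twist":-15,"fingers":-1}]}}

```text
clock: 1.82
eef_pos: [0.5394, -0.0198, 0.2307]
tool_rot: [0.007, 1.0, 0.0, -0.001]
ft_force: [0.8, -0.1, -0.0]
grip_width: 0.0852
grasp_force: 0.0
```

```bash
python3 - <<'E'
from h import *
c=snap('wrist','w1'); rows([.54,-.02,.231],90)
cv2.imwrite('pics/w1b.png',cv2.resize(c['image'],(800,500),interpolation=2)[:,:,::-1])
print(tool()[0],np.round(tool()[2]['joint_pos'],3),proj(c,[.563,.082,.085]),proj(c,[.513,-.127,.03]))
E
```

```text
d [-0.7 -0.5 -0. ] yaw 89.21 twist -0.79 j6 -0.022
[ 0.53935489 -0.01948174  0.2309592 ] [-0.036  0.321  0.113  1.364  0.    -0.022] [431.48227603 211.36752976] [218.53807072 151.73165376]
```

View pics/w1b.png

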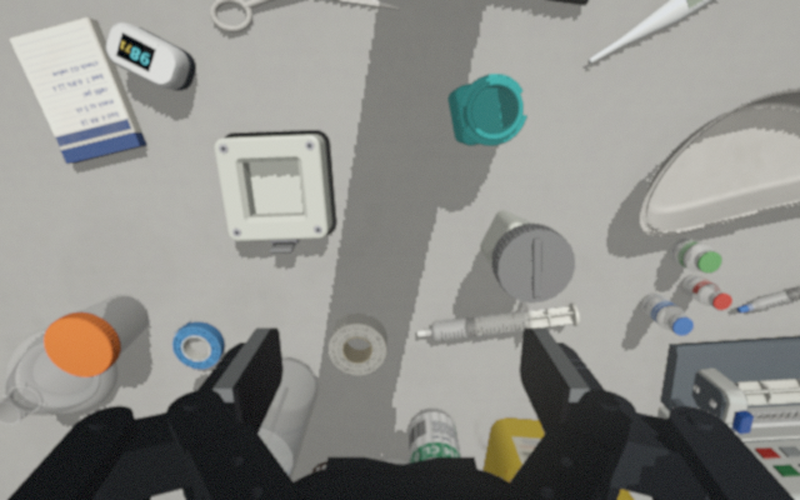

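The wrist view shows the lid at (535,262)/1.25, with its bar nearly along image rows (world x). The holder is at (275,187)/1.25 with its lever at (284,246), so its +x points roughly to world +x. I'll take an oblique look at the jar's body to get its yaw.

Request:
{"method": "carry_out", "body": {"plan": [{"dx":0,"dy":-30,"dz":20,"twist":0,"fingers":-1},{"dx":0,"dy":-60,"dz":40,"twist":0,"fingers":-1},{"dx":0,"dy":-90,"dz":60,"twist":0,"fingers":-1},{"dx":0,"dy":-120,"dz":80,"twist":0,"fingers":-1},{"dx":0,"dy":-120,"dz":80,"twist":0,"fingers":-1}]}}

```text
clock: 2.28
eef_pos: [0.5353, -0.1427, 0.1472]
tool_rot: [0.009, 1.0, -0.0, -0.003]
ft_force: [-0.5, 0.1, -0.3]
grip_width: 0.0854
grasp_force: 0.0
```

```bash
python3 - <<'E'
from h import *
c=snap('wrist','w2')
p,q=proj(c,[.563,.082,.045]),proj(c,[.513,-.127,.03]);print(p,q)
s=np.zeros((500,800,3),np.uint8)
u,v=int(min(p[0],590)),int(p[1])
a=c['image'][v-60:v+65,u-50:u+50]; s[:,:400]=cv2.resize(a,(400,500),interpolation=2)
u2,v2=int(q[0]),int(q[1]); 
s[:,400:]=cv2.resize(c['image'][max(v2-60,0):max(v2-60,0)+125,u2-50:u2+50],(400,500),interpolation=2)
print(u-50,v-60,u2-50,max(v2-60,0)); cv2.imwrite('pics/w2b.png',s[:,:,::-1])
E
```

```text
[601.98829685 231.84539247] [340.69684143 171.31343523]
540 171 290 111
```

View pics/w2b.png

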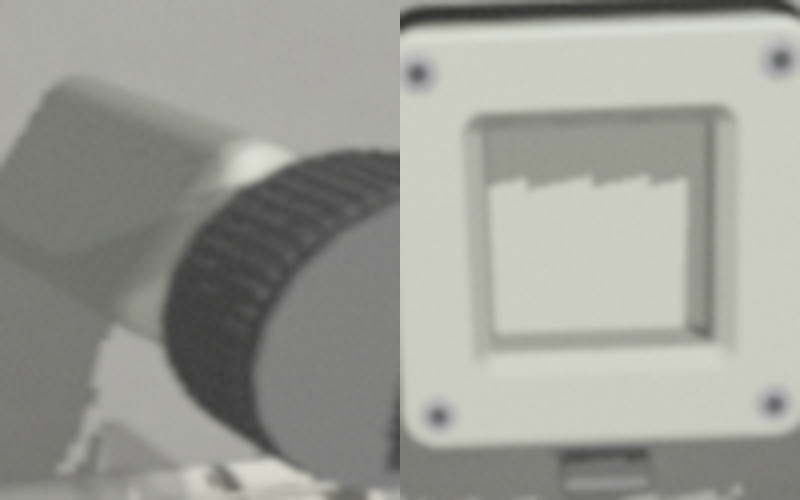

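Left of the crop is the jar body: one corner edge runs (65,80)→(250,150), and the bottom edge of the face towards the camera starts at (60,85). On the right, the holder's four screws are at (417,73), (780,60), (437,415) and (774,404), with the lever at (605,470). I'll measure with these and take a wider, contrast-stretched crop of the body.

```bash
python3 - <<'E'
from h import *
A,B=load('w1'),load('w2')
g1=cv2.cvtColor(A['image'],cv2.COLOR_RGB2GRAY); g2=cv2.cvtColor(B['image'],cv2.COLOR_RGB2GRAY)
def dark(g,pts,r):
    out=[]
    for u,v in pts:
        u,v=int(round(u)),int(round(v)); w=g[v-r:v+r+1,u-r:u+r+1].astype(float); k=np.clip(np.median(w)-15-w,0,None)
        yy,xx=np.mgrid[v-r:v+r+1,u-r:u+r+1]; out.append(((xx*k).sum()/k.sum(),(yy*k).sum()/k.sum()))
    return out
s2=dark(g2,[(290+(x-400)/4,111+y/4) for x,y in[(417,73),(780,60),(437,415),(774,404)]],5)
s1=dark(g1,[(x/1.25,y/1.25) for x,y in[(223,147),(312,144),(236,232),(318,229)]],3)
P=[]
for a,b in zip(s1,s2):
    p,r=meet([ray(A,*a),ray(B,*b)]); P.append(p); print(np.round(p,4),np.round(r,4))
for n,C,s in(('w1',A,s1),('w2',B,s2)):
    Q=np.array([onz(C,*x,.03) for x in s]); e=[Q[1]-Q[0],Q[3]-Q[2]]; f=[Q[2]-Q[0],Q[3]-Q[1]]
    print(n,Q.mean(0).round(4),[np.degrees(np.arctan2(v[1],v[0])).round(2) for v in e+f],[np.linalg.norm(v).round(4) for v in e+f])
# lid top
u,v=428,210; roi=A['image'][170:250,385:475]; print(A['image'][v,u-15],A['image'][v-20,u+50])
hsv=cv2.cvtColor(cv2.GaussianBlur(roi,(3,3),0),cv2.COLOR_RGB2GRAY); m=((hsv<135)).astype(np.uint8)
m=cv2.morphologyEx(m,cv2.MORPH_CLOSE,np.ones((5,5))); n,l,st,ce=cv2.connectedComponentsWithStats(m); i=l[40,35]; print(st[i],ce[i]+[385,170])
s=np.zeros((560,800,3),np.uint8)
cl=cv2.createCLAHE(4,(2,2))
s[:,:500]=cv2.cvtColor(cv2.resize(cl.apply(g2[160:272,500:600]),(500,560),interpolation=2),8)
s[:300,500:]=cv2.resize(roi,(300,267),interpolation=2)[:,:, ::-1][:300] if 0 else cv2.copyMakeBorder(cv2.resize(A['image'][165:255,385:475],(300,300),interpolation=2),0,0,0,0,0)
S=load('scene0')['image'][180:235,300:350]; s[300:,500:736]=cv2.resize(S,(236,260),interpolation=2)
cv2.imwrite('pics/w3b.png',s)
E
```

```text
[ 0.4788 -0.1631  0.0328] [0. 0.]
[ 0.4774 -0.0932  0.0318] [0. 0.]
[ 0.5485 -0.1616  0.0329] [0. 0.]
[ 0.5471 -0.0919  0.0328] [0. 0.]
w1 [ 0.5133 -0.1283  0.03  ] [np.float64(91.12), np.float64(91.15), np.float64(1.19), np.float64(0.91)] [np.float64(0.0707), np.float64(0.0703), np.float64(0.0703), np.float64(0.0703)]
w2 [ 0.5135 -0.1274  0.03  ] [np.float64(91.18), np.float64(91.1), np.float64(1.22), np.float64(1.25)] [np.float64(0.0705), np.float64(0.0705), np.float64(0.0704), np.float64(0.0705)]
[138 139 136] [177 176 172]
[   0    0   90   80 4971] [439.72661436 208.69945685]
```

View pics/w3b.png

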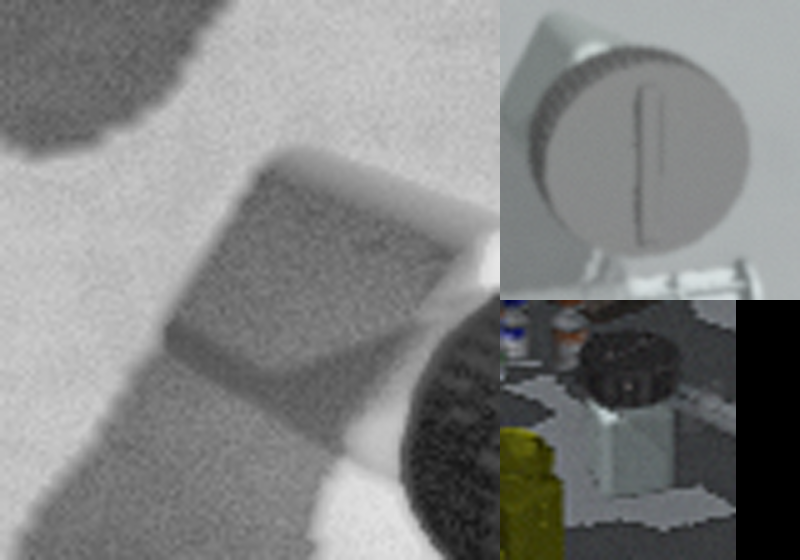

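The crop shows the jar's lower edge running (260,175)→(165,335), i.e. (552,195)→(533,227) in w2. The shaded face has no ridge visible. The lid disc in w1 is centred near (429,211) with the bar nearly vertical. Next come the angles and the lid centre.

```bash
python3 - <<'E'
from h import *
A,B=load('w1'),load('w2')
a,b=onz(B,552,195,0),onz(B,533,227,0); d=b-a
print('jar edge',a.round(4),b.round(4),np.linalg.norm(d),np.degrees(np.arctan2(d[1],d[0])))
# line fit to the bottom edge: subpixel max gradient across
g=cv2.GaussianBlur(cv2.cvtColor(B['image'],cv2.COLOR_RGB2GRAY),(3,3),0).astype(np.float32)
dv=np.array([533-552,227-195.]);n=np.array([-dv[1],dv[0]])/np.hypot(*dv); 
pts=[]
for t in np.linspace(.15,.85,25):
    c=np.array([552,195])+t*dv; k=np.arange(-5,5.01,.25); q=(c+np.outer(k,n)).astype(np.float32)
    pr=cv2.remap(g,q[:,:1],q[:,1:],1)[:,0]; gr=np.abs(np.gradient(pr)); pts.append(c+n*(k*gr**2).sum()/(gr**2).sum())
W=np.array([onz(B,*p,0)[:2] for p in pts]); vx,vy,x0,y0=cv2.fitLine(W.astype(np.float32),cv2.DIST_HUBER,0,.01,.01)[:,0]
print('edge angle',np.degrees(np.arctan2(vy,vx)),'pt',x0,y0)
# lid
G=cv2.GaussianBlur(cv2.cvtColor(A['image'],cv2.COLOR_RGB2GRAY),(3,3),0)
m=((G>120)&(G<157)).astype(np.uint8); m=cv2.morphologyEx(m,cv2.MORPH_OPEN,np.ones((3,3)))
k=np.zeros_like(m); cv2.circle(k,(429,211),36,1,-1); m&=k
nn,l,st,ce=cv2.connectedComponentsWithStats(m,connectivity=4); i=l[211,415]
cs,_=cv2.findContours((l==i).astype(np.uint8),0,1); h=cv2.convexHull(max(cs,key=len)); e=cv2.fitEllipse(h); print('lid',e,st[i])
u,v=e[0]
for z in(.0845,): 
    p=onz(A,u,v,z); print(p.round(4),'scene',proj(load('scene0'),p),'side',proj(load('side0'),p))
E1=np.linalg.norm(p-A['eye']); print('apparent radius px expected',329.4*.029/ (rot(A['attitude']).T@(p-A['eye']))[2], sum(e[1])/4)
for n,roi,t in(('scene0',(180,215,305,345),75),('side0',(200,245,285,325),95)):
    C=load(n); y0,y1,x0,x1=roi; gg=cv2.cvtColor(C['image'],7)[y0:y1,x0:x1]; mm=(gg<t).astype(np.uint8)
    _,ll,ss,cc=cv2.connectedComponentsWithStats(mm); print(n,gg.min(),[(s.tolist(),(c+[x0,y0]).round(1).tolist()) for s,c in zip(ss[1:],cc[1:]) if s[4]>40])
# bar: darkest column per row
q=[]
for r in range(193,232,2):
    w=G[r,422:433].astype(float); k=np.clip(w.max()-8-w,0,None); q.append((422+(k*np.arange(11)).sum()/max(k.sum(),1e-6),r))
Q=np.array([onz(A,*x,.086)[:2] for x in q]); vx,vy,_,_=cv2.fitLine(Q.astype(np.float32),cv2.DIST_HUBER,0,.01,.01)[:,0]; print('bar',np.degrees(np.arctan2(vy,vx)),np.round(q[::4],1).tolist())
E
```

```text
jar edge [0.5448 0.0686 0.    ] [0.5761 0.0566 0.    ] 0.033487677459915786 -20.998295823144968
edge angle -23.886234 pt 0.55999106 0.060513377
lid ((428.0268249511719, 213.6641082763672), (56.368492126464844, 68.0479507446289), 45.891178131103516) [ 397  183   63   64 2804]
[0.5654 0.0792 0.0845] scene [327.44666158 190.38370122] side [303.48230489 213.75718429]
apparent radius px expected 31.10694691840087 31.104110717773438
scene0 22 [([0, 0, 40, 23, 739], [325.4, 190.2]), ([32, 23, 8, 12, 84], [340.3, 209.2])]
side0 30 [([0, 0, 40, 45, 1194], [302.3, 215.8])]
bar 4.6240115 [[426.2, 193.0], [426.0, 201.0], [426.0, 209.0], [426.3, 217.0], [425.9, 225.0]]
```

Request:
{"method": "carry_out", "body": {"plan": [{"dx":-5,"dy":36,"dz":-15,"twist":6,"fingers":-1},{"dx":-10,"dy":72,"dz":-30,"twist":12,"fingers":-1},{"dx":-15,"dy":108,"dz":-40,"twist":18,"fingers":-1},{"dx":-20,"dy":144,"dz":-45,"twist":24,"fingers":-1},{"dx":-24,"dy":180,"dz":-50,"twist":30,"fingers":-1}]}}

```text
clock: 2.75
eef_pos: [0.5649, 0.0434, 0.2036]
tool_rot: [0.267, 0.964, 0.001, 0.001]
ft_force: [0.7, -0.7, 0.0]
grip_width: 0.0856
grasp_force: 0.0
```

```bash
python3 - <<'E'
from h import *
A=load('w1'); p=onz(A,429.3,210.7,.0845); print(p.round(4)); rows([p[0],p[1],.2],35)
E
```

```text
[0.5625 0.0801 0.0845]
d [20.9 30.3  3.6] yaw 59.04 twist 24.04 j6 0.617
```

Request:
{"method": "carry_out", "body": {"plan": [{"dx":12,"dy":15,"dz":3,"twist":6,"fingers":-1},{"dx":21,"dy":30,"dz":3,"twist":12,"fingers":-1},{"dx":21,"dy":30,"dz":3,"twist":18,"fingers":-1},{"dx":21,"dy":30,"dz":3,"twist":24,"fingers":-1},{"dx":21,"dy":30,"dz":3,"twist":24,"fingers":-1}]}}

```text
clock: 3.17
eef_pos: [0.5614, 0.079, 0.1995]
tool_rot: [0.459, 0.889, 0.001, 0.0]
ft_force: [-0.8, -0.5, -0.3]
grip_width: 0.0854
grasp_force: 0.0
```

```bash
python3 - <<'E'
from h import *
c=snap('wrist','w4'); q=proj(c,[.5625,.0801,.0845]); print(q,tool()[0]); u,v=int(q[0]),int(q[1])
x0,y0=u-70,min(v-60,400-110); print(x0,y0)
cv2.imwrite('pics/w4b.png',cv2.resize(c['image'][y0:y0+110,x0:x0+140],(700,550),interpolation=2)[:,:,::-1])
E
```

```text
[323.65406112 196.39354375] [0.561494   0.07838421 0.19938996]
253 136
```

View pics/w4b.png

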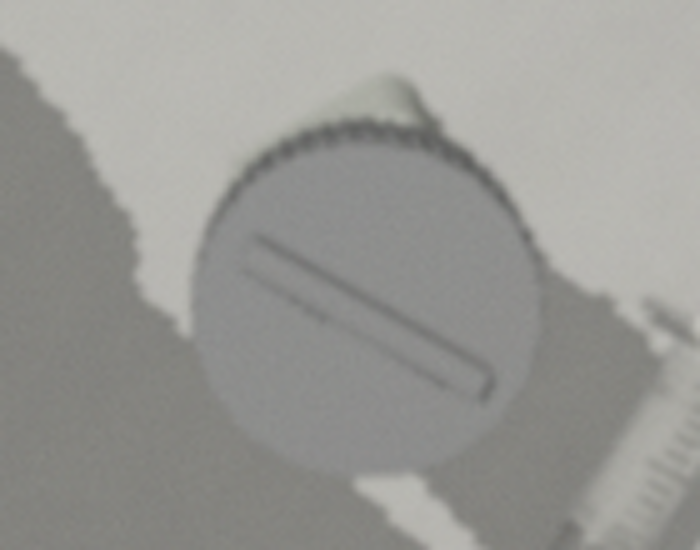

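The lid disc spans columns 193–543 and rows 140–477 in the crop, so its centre is (368,308), i.e. image (326.6,197.6). The bar edge runs (260,237)→(490,372), and a jar body corner shows at (390,80).

```bash
python3 - <<'E'
from h import *
A,C=load('w1'),load('w4'); f=lambda x,y:(253+x/5,136+y/5)
print('tri',meet([ray(A,429.3,210.7),ray(C,326.6,197.6)])); p=onz(C,326.6,197.6,.0845); print(p.round(4))
for a,b in(((260,237),(490,372)),((245,270),(450,388))):
    d=onz(C,*f(*b),.086)-onz(C,*f(*a),.086); print('bar',np.degrees(np.arctan2(d[1],d[0])))
d=onz(C,*f(388,76),.05)-p; print('corner',np.degrees(np.arctan2(d[1],d[0])),np.hypot(*d[:2]))
rows([*p[:2],.05],35)
E
```

```text
tri (array([0.5643209 , 0.08055658, 0.08256649]), [np.float64(0.0011365706130715173), np.float64(0.0011365706130715958)])
[0.5651 0.0807 0.0845]
bar 3.961642555561626
bar 4.258072620022557
corner 118.37688837759426 0.03292592191500411
d [ -0.2   4.  149.4] yaw 35.54 twist 0.54 j6 1.089
```

Request:
{"method": "carry_out", "body": {"plan": [{"dx":0,"dy":3.5,"dz":35,"twist":0,"fingers":-1},{"dx":0,"dy":3.5,"dz":70,"twist":0,"fingers":-1},{"dx":0,"dy":3.5,"dz":105,"twist":0,"fingers":-1},{"dx":0,"dy":3.5,"dz":135,"twist":0,"fingers":-1},{"dx":0,"dy":3.5,"dz":149,"twist":0,"fingers":-1}]}}

```text
clock: 3.63
eef_pos: [0.5616, 0.0787, 0.0456]
tool_rot: [0.458, 0.889, -0.002, -0.003]
ft_force: [0.4, -0.2, 0.5]
grip_width: 0.0855
grasp_force: 0.0
```

Request:
{"method": "carry_out", "body": {"plan": [{"dx":0,"dy":0,"dz":0,"twist":0,"fingers":-1},{"dx":0,"dy":0,"dz":0,"twist":0,"fingers":0},{"dx":0,"dy":0,"dz":0,"twist":0,"fingers":1},{"dx":0,"dy":0,"dz":0,"twist":0,"fingers":1},{"dx":0,"dy":0,"dz":0,"twist":0,"fingers":1}]}}

```text
clock: 4.05
eef_pos: [0.5667, 0.0791, 0.0518]
tool_rot: [0.459, 0.888, 0.002, 0.002]
ft_force: [1.5, 0.8, 3.5]
grip_width: 0.057
grasp_force: 63.8
```

Request:
{"method": "carry_out", "body": {"plan": [{"dx":0,"dy":0,"dz":0,"twist":0,"fingers":1},{"dx":0,"dy":0,"dz":0,"twist":0,"fingers":1},{"dx":0,"dy":0,"dz":0,"twist":0,"fingers":1},{"dx":0,"dy":0,"dz":0,"twist":0,"fingers":1},{"dx":0,"dy":0,"dz":0,"twist":0,"fingers":1}]}}

```text
clock: 4.47
eef_pos: [0.5667, 0.0791, 0.0516]
tool_rot: [0.459, 0.888, 0.002, 0.002]
ft_force: [1.1, 1.1, 6.5]
grip_width: 0.0569
grasp_force: 64.0
```

Request:
{"method": "carry_out", "body": {"plan": [{"dx":0,"dy":0,"dz":-5,"twist":0,"fingers":1},{"dx":0,"dy":0,"dz":-20,"twist":0,"fingers":1},{"dx":0,"dy":0,"dz":-40,"twist":0,"fingers":1},{"dx":0,"dy":0,"dz":-60,"twist":0,"fingers":1},{"dx":0,"dy":0,"dz":-75,"twist":0,"fingers":1}]}}

```text
clock: 4.88
eef_pos: [0.5641, 0.0783, 0.1253]
tool_rot: [0.459, 0.888, -0.0, -0.0]
ft_force: [0.1, 0.4, -2.9]
grip_width: 0.0568
grasp_force: 64.5
```

Request:
{"method": "carry_out", "body": {"plan": [{"dx":-10,"dy":-12,"dz":0,"twist":0,"fingers":1},{"dx":-28,"dy":-32,"dz":0,"twist":0,"fingers":1},{"dx":-50,"dy":-58,"dz":0,"twist":0,"fingers":1},{"dx":-75,"dy":-87,"dz":0,"twist":0,"fingers":1},{"dx":-95,"dy":-110,"dz":0,"twist":0,"fingers":1}]}}

```text
clock: 5.3
eef_pos: [0.5278, -0.0645, 0.1238]
tool_rot: [0.459, 0.888, -0.001, -0.001]
ft_force: [0.4, -0.5, -3.3]
grip_width: 0.0569
grasp_force: 64.5
```

Request:
{"method": "carry_out", "body": {"plan": [{"dx":-20,"dy":-23,"dz":0,"twist":-5,"fingers":1},{"dx":-35,"dy":-40,"dz":0,"twist":-10,"fingers":1},{"dx":-45,"dy":-52,"dz":0,"twist":-15,"fingers":1},{"dx":-45,"dy":-52,"dz":0,"twist":-20,"fingers":1},{"dx":-45,"dy":-52,"dz":0,"twist":-25.5,"fingers":1}]}}

```text
clock: 5.72
eef_pos: [0.5118, -0.1306, 0.1238]
tool_rot: [0.251, 0.968, -0.0, -0.001]
ft_force: [-0.7, 0.3, -3.2]
grip_width: 0.0569
grasp_force: 64.6
```

Request:
{"method": "carry_out", "body": {"plan": [{"dx":0,"dy":0,"dz":0,"twist":0,"fingers":1},{"dx":0,"dy":0,"dz":0,"twist":0,"fingers":1},{"dx":0,"dy":0,"dz":0,"twist":0,"fingers":1},{"dx":0,"dy":0,"dz":0,"twist":0,"fingers":1},{"dx":0,"dy":0,"dz":0,"twist":0,"fingers":1}]}}

```text
clock: 6.13
eef_pos: [0.5133, -0.129, 0.1242]
tool_rot: [0.252, 0.968, -0.0, -0.0]
ft_force: [0.3, 0.2, -2.8]
grip_width: 0.057
grasp_force: 64.6
```

```bash
python3 - <<'E'
from h import *
rows([.5155,-.129,.1],61); t,_,o=tool(); print(t,o['ft_force'],o['grip_width'])
s=np.zeros((600,800,3),np.uint8)
for n,x0 in(('scene',0),('side',400)):
    c=snap(n,n+'5'); u,v=proj(c,[.513,-.128,.06]).astype(int); print(n,u-40,v-50)
    s[:500,x0:x0+400]=cv2.resize(c['image'][v-50:v+50,u-40:u+40],(400,500),interpolation=2)
cv2.imwrite('pics/v5.png',s[:500,:,::-1]); snap('wrist','w5')
E
```

```text
d [-2.   1.1 24.2] yaw 60.8 twist -0.2 j6 0.263
[ 0.51326596 -0.12901336  0.1242226 ] [ 0.32422749  0.229133   -2.7933121 ] 0.05704849009913119
scene 327 185
side 274 129
```

View pics/v5.png

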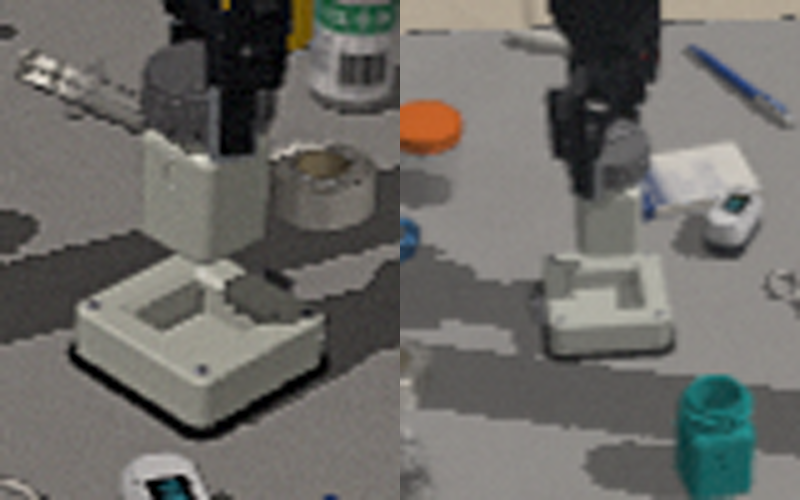

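The jar is held above the holder and looks parallel to it. Body silhouette in the scene crop: columns 145–267, bottom corner (207,257). In the side crop: columns 577–638, bottom edge at rows ~250–255. Checking centre and yaw:

```bash
python3 - <<'E'
from h import *
S,D=load('scene5'),load('side5'); s=lambda x,y:(327+x/5,185+y/5); d=lambda x,y:(274+(x-400)/5,129+y/5)
# two vertical-ish silhouette mid-lines at body mid-height
p,r=meet([ray(S,*s(206,200)),ray(D,*d(607,225))]);print('axis pt',p.round(4),np.round(r,4))
for z in(.0726,):
    P=[onz(S,*s(*q),z) for q in((146,228),(207,257),(266,230))]
    for a,b in((P[0],P[1]),(P[1],P[2])): v=b-a; print(np.degrees(np.arctan2(v[1],v[0])).round(1),np.linalg.norm(v).round(4))
    print('ctr',((P[0]+P[2])/2).round(4))
    Q=[onz(D,*d(*q),z) for q in((580,249),(635,254))]; v=Q[1]-Q[0]; print(np.degrees(np.arctan2(v[1],v[0])).round(1),np.linalg.norm(v).round(4),((Q[0]+Q[1])/2).round(4))
for n,C,f in(('scene',S,s),('side',D,d)):
    pts=[proj(C,[.5134,-.1278,.08])]; print(n,pts, f(206,200) if n=='scene' else f(607,225))
for n,C in(('scene',S),('side',D)):
    a,b=(proj(C,[.5134,-.1278,z]) for z in(.0726,.1226)); print(n,'wanted axis line',a.round(1),b.round(1))
E
```

```text
axis pt [ 0.5131 -0.1258  0.0861] [0.0021 0.0021]
-84.2 0.0358
-1.4 0.037
ctr [ 0.5141 -0.1281  0.0726]
167.2 0.0391 [ 0.5122 -0.1106  0.0726]
scene [array([368.00463969, 228.06125561])] (368.2, 225.0)
side [array([314.78075715, 174.68129082])] (315.4, 174.0)
scene wanted axis line [367.9 230.8] [368.8 211.6]
side wanted axis line [314.8 176.3] [314.8 164.9]
```

Centre and yaw agree with the well to within 1–2 mm and about 2°. Descending.

Request:
{"method": "carry_out", "body": {"plan": [{"dx":-0.7,"dy":1,"dz":12,"twist":0,"fingers":1},{"dx":-0.7,"dy":1,"dz":24,"twist":0,"fingers":1},{"dx":-0.7,"dy":1,"dz":34,"twist":0,"fingers":1},{"dx":-0.7,"dy":1,"dz":38,"twist":0,"fingers":1},{"dx":-0.7,"dy":1,"dz":41,"twist":0,"fingers":1}]}}

```text
clock: 6.7
eef_pos: [0.5138, -0.1286, 0.0824]
tool_rot: [0.252, 0.968, -0.0, -0.001]
ft_force: [0.5, 0.8, -2.2]
grip_width: 0.0568
grasp_force: 64.6
```

Request:
{"method": "carry_out", "body": {"plan": [{"dx":0,"dy":0,"dz":1,"twist":0,"fingers":1},{"dx":0,"dy":0,"dz":2,"twist":0,"fingers":1},{"dx":0,"dy":0,"dz":3,"twist":0,"fingers":1},{"dx":0,"dy":0,"dz":4,"twist":0,"fingers":1},{"dx":0,"dy":0,"dz":5,"twist":0,"fingers":1}]}}

```text
clock: 7.12
eef_pos: [0.5148, -0.1289, 0.0786]
tool_rot: [0.252, 0.968, 0.0, 0.0]
ft_force: [1.0, 0.5, -3.0]
grip_width: 0.0567
grasp_force: 64.6
```

Request:
{"method": "carry_out", "body": {"plan": [{"dx":0,"dy":0,"dz":1,"twist":0,"fingers":1},{"dx":0,"dy":0,"dz":2,"twist":0,"fingers":1},{"dx":0,"dy":0,"dz":3,"twist":0,"fingers":1},{"dx":0,"dy":0,"dz":4,"twist":0,"fingers":1},{"dx":0,"dy":0,"dz":5,"twist":0,"fingers":1}]}}

```text
clock: 7.53
eef_pos: [0.5144, -0.1288, 0.0732]
tool_rot: [0.252, 0.968, -0.0, -0.0]
ft_force: [-0.8, 0.8, -3.4]
grip_width: 0.0568
grasp_force: 64.6
```

Request:
{"method": "carry_out", "body": {"plan": [{"dx":0,"dy":0,"dz":2,"twist":0,"fingers":1},{"dx":0,"dy":0,"dz":4,"twist":0,"fingers":1},{"dx":0,"dy":0,"dz":6,"twist":0,"fingers":1},{"dx":0,"dy":0,"dz":8,"twist":0,"fingers":1},{"dx":0,"dy":0,"dz":10,"twist":0,"fingers":1}]}}

```text
clock: 7.95
eef_pos: [0.5144, -0.1288, 0.063]
tool_rot: [0.252, 0.968, 0.0, -0.0]
ft_force: [0.1, -0.3, -3.2]
grip_width: 0.0564
grasp_force: 64.6
```

Request:
{"method": "carry_out", "body": {"plan": [{"dx":0,"dy":0,"dz":0.5,"twist":0,"fingers":1},{"dx":0,"dy":0,"dz":1,"twist":0,"fingers":1},{"dx":0,"dy":0,"dz":1,"twist":0,"fingers":1},{"dx":0,"dy":0,"dz":1,"twist":0,"fingers":1},{"dx":0,"dy":0,"dz":1,"twist":0,"fingers":1}]}}

```text
clock: 8.37
eef_pos: [0.5146, -0.1288, 0.0624]
tool_rot: [0.252, 0.968, -0.0, 0.0]
ft_force: [0.7, 0.3, -2.6]
grip_width: 0.0569
grasp_force: 64.6
```

Not yet in contact. I'll continue in small steps.

Request:
{"method": "carry_out", "body": {"plan": [{"dx":0,"dy":0,"dz":0.5,"twist":0,"fingers":1},{"dx":0,"dy":0,"dz":1,"twist":0,"fingers":1},{"dx":0,"dy":0,"dz":1.5,"twist":0,"fingers":1},{"dx":0,"dy":0,"dz":1.5,"twist":0,"fingers":1},{"dx":0,"dy":0,"dz":1.5,"twist":0,"fingers":1}]}}

```text
clock: 8.78
eef_pos: [0.5149, -0.1287, 0.0616]
tool_rot: [0.252, 0.968, 0.0, 0.001]
ft_force: [-1.3, 1.5, 5.0]
grip_width: 0.0568
grasp_force: 65.3
```

Request:
{"method": "carry_out", "body": {"plan": [{"dx":0,"dy":0,"dz":0.5,"twist":0,"fingers":1},{"dx":0,"dy":0,"dz":1,"twist":0,"fingers":1},{"dx":0,"dy":0,"dz":1,"twist":0,"fingers":1},{"dx":0,"dy":0,"dz":1,"twist":0,"fingers":1},{"dx":0,"dy":0,"dz":1,"twist":0,"fingers":1}]}}

```text
clock: 9.2
eef_pos: [0.515, -0.1288, 0.0613]
tool_rot: [0.252, 0.968, 0.0, 0.001]
ft_force: [-2.8, 1.5, 9.5]
grip_width: 0.0567
grasp_force: 65.9
```

The jar touches at TCP z = 0.0616, which matches the predicted seating height (underside at 10 mm), and the force rises stiffly after that, so it is home. The lid sits about 2 mm off the tool axis along tool x. I'll regrip centred before turning.

Request:
{"method": "carry_out", "body": {"plan": [{"dx":0,"dy":0,"dz":-1.5,"twist":0,"fingers":-1},{"dx":0,"dy":0,"dz":-1.5,"twist":0,"fingers":-1},{"dx":0,"dy":0,"dz":-1.5,"twist":0,"fingers":-1},{"dx":1,"dy":0,"dz":-1.5,"twist":0,"fingers":-1},{"dx":2,"dy":0,"dz":-1.5,"twist":0,"fingers":-1}]}}

```text
clock: 9.62
eef_pos: [0.5125, -0.1279, 0.061]
tool_rot: [0.252, 0.968, -0.0, -0.0]
ft_force: [-0.5, 0.7, -0.1]
grip_width: 0.085
grasp_force: 0.0
```

```bash
python3 - <<'E'
from h import *
c=snap('wrist','w6'); t,M,o=tool(); print(t,o['grip_width'],o['ft_force']); rows([.5134,-.1278,.061],61)
q=proj(c,[.5134,-.1278,.0945]); u,v=map(int,q); x0,y0=u-80,v-55; print(q,x0,y0)
a=cv2.resize(c['image'][y0:y0+120,x0:x0+160],(800,600),interpolation=2)
G=cv2.medianBlur(cv2.cvtColor(a,7),5); k=cv2.HoughCircles(G,cv2.HOUGH_GRADIENT,2,400,param1=60,param2=30,minRadius=150,maxRadius=260)
print('circ',k)
cv2.imwrite('pics/w6b.png',a[:,:,::-1])
E
```

```text
[ 0.512225   -0.12769373  0.06091837] 0.08495464908066415 [-0.0910155   0.68077727 -1.13931242]
d [-1.1  0.5 -0.1] yaw 60.81 twist -0.19 j6 0.265
[324.21625654 308.83130358] 244 253
circ [[[383. 367. 225.]]]
```

View pics/w6b.png

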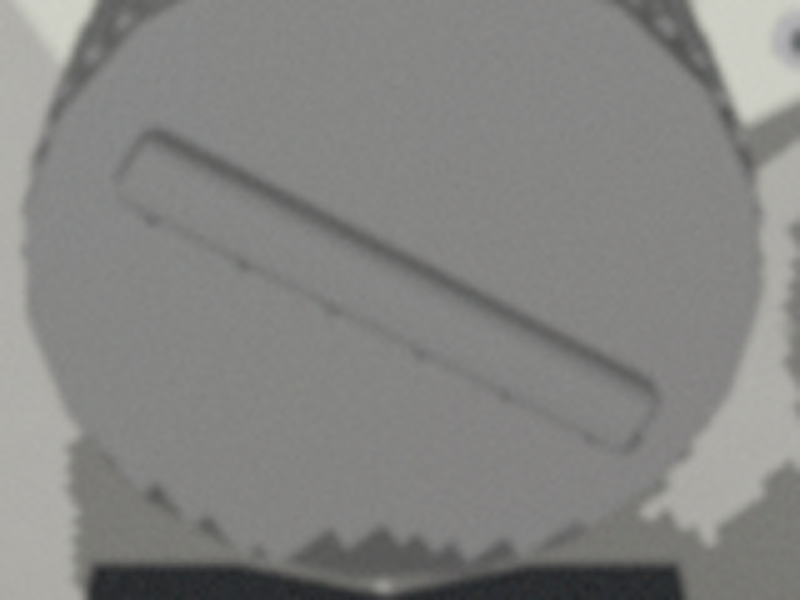

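The lid spans columns 27–757 of the crop. The bar's corners are (150,130), (118,190), (660,390) and (630,450), so its centre is (389.5,290).

```bash
python3 - <<'E'
from h import *
C=load('w6'); f=lambda x,y:(244+x/5,253+y/5); t,M,o=tool()
p=onz(C,*f(389.5,290),.0975); print('lid',p.round(4),'in tool',(M.T@(p-t)*1000).round(1))
for a,b in(((150,130),(658,385)),((118,190),(628,452))):
    d=onz(C,*f(*b),.0965)-onz(C,*f(*a),.0965); print('bar',np.degrees(np.arctan2(d[1],d[0])).round(2),np.linalg.norm(d).round(4))
E
```

```text
lid [ 0.5119 -0.128   0.0975] in tool [  0.1  -0.4 -36.6]
bar 30.61 0.0449
bar 29.6 0.0461
```

The lid is centred under the tool to within 0.4 mm. The bar is at 30.1° and the free position is 181.2°, so the turn needed is about 151°. Closing and turning.

Request:
{"method": "carry_out", "body": {"plan": [{"dx":0,"dy":0,"dz":0,"twist":0,"fingers":1},{"dx":0,"dy":0,"dz":0,"twist":0,"fingers":1},{"dx":0,"dy":0,"dz":0,"twist":0,"fingers":1},{"dx":0,"dy":0,"dz":0,"twist":0,"fingers":1},{"dx":0,"dy":0,"dz":0,"twist":0,"fingers":1}]}}

```text
clock: 10.08
eef_pos: [0.5129, -0.1276, 0.0616]
tool_rot: [0.252, 0.968, 0.0, 0.0]
ft_force: [0.4, 1.0, 2.7]
grip_width: 0.0567
grasp_force: 63.2
```

Request:
{"method": "carry_out", "body": {"plan": [{"dx":0,"dy":0,"dz":0,"twist":-4,"fingers":1},{"dx":0,"dy":0,"dz":-0.1,"twist":-8,"fingers":1},{"dx":0,"dy":0,"dz":-0.2,"twist":-12,"fingers":1},{"dx":0,"dy":0,"dz":-0.3,"twist":-16,"fingers":1},{"dx":0,"dy":0,"dz":-0.35,"twist":-20,"fingers":1}]}}

```text
clock: 10.5
eef_pos: [0.5134, -0.1281, 0.0619]
tool_rot: [0.079, 0.997, -0.0, 0.001]
ft_force: [1.2, -0.6, 1.9]
grip_width: 0.0568
grasp_force: 63.5
```

```bash
python3 - <<'E'
from h import *
t,M,o=tool(); rows(t,211.8); print(t.round(4),np.round(o['ft_force'],1),np.round(o['ft_torque'],2),o['grip_width'])
E
```

```text
d [0. 0. 0.] yaw 80.97 twist -130.83 j6 -0.087
[ 0.5134 -0.1281  0.0619] [ 1.2 -0.6  1.9] [-0.14 -0.19 -0.21] 0.05678217811465707
```

Request:
{"method": "carry_out", "body": {"plan": [{"dx":0,"dy":0,"dz":-0.1,"twist":-7,"fingers":1},{"dx":0,"dy":0,"dz":-0.2,"twist":-14,"fingers":1},{"dx":0,"dy":0,"dz":-0.35,"twist":-21,"fingers":1},{"dx":0,"dy":0,"dz":-0.5,"twist":-28,"fingers":1},{"dx":0,"dy":0,"dz":-0.6,"twist":-35,"fingers":1}]}}

```text
clock: 10.92
eef_pos: [0.5142, -0.1287, 0.0627]
tool_rot: [-0.226, 0.974, -0.001, 0.001]
ft_force: [4.1, -2.1, 0.6]
grip_width: 0.0568
grasp_force: 64.6
```

Request:
{"method": "carry_out", "body": {"plan": [{"dx":0,"dy":0,"dz":-0.1,"twist":-7,"fingers":1},{"dx":0,"dy":0,"dz":-0.2,"twist":-14,"fingers":1},{"dx":0,"dy":0,"dz":-0.35,"twist":-21,"fingers":1},{"dx":0,"dy":0,"dz":-0.5,"twist":-28,"fingers":1},{"dx":0,"dy":0,"dz":-0.6,"twist":-35,"fingers":1}]}}

```text
clock: 11.33
eef_pos: [0.5147, -0.1281, 0.0632]
tool_rot: [-0.508, 0.861, -0.001, 0.002]
ft_force: [4.3, 0.8, -1.7]
grip_width: 0.0569
grasp_force: 64.4
```

Request:
{"method": "carry_out", "body": {"plan": [{"dx":0,"dy":0,"dz":-0.1,"twist":-7,"fingers":1},{"dx":0,"dy":0,"dz":-0.2,"twist":-14,"fingers":1},{"dx":0,"dy":0,"dz":-0.35,"twist":-21,"fingers":1},{"dx":0,"dy":0,"dz":-0.5,"twist":-28,"fingers":1},{"dx":0,"dy":0,"dz":-0.6,"twist":-35,"fingers":1}]}}

```text
clock: 11.75
eef_pos: [0.5142, -0.1277, 0.0637]
tool_rot: [0.744, -0.668, 0.001, -0.001]
ft_force: [3.3, 1.6, -1.4]
grip_width: 0.0569
grasp_force: 64.4
```

```bash
python3 - <<'E'
from h import *
t,M,o=tool(); rows(t,211.8); print(t.round(4),np.round(o['ft_force'],1),np.round(o['ft_torque'],2),o['grip_width'])
C=snap('wrist','w7'); q=proj(C,[t[0],t[1],.1]); print(q)
E
```

```text
d [0. 0. 0.] yaw -173.84 twist -385.64 j6 -1.922
[ 0.5142 -0.1277  0.0637] [ 3.3  1.6 -1.4] [ 0.4  -0.67 -0.14] 0.056932173973824676
[318.04384042 311.9984501 ]
```

```bash
cat >> h.py <<'E'
def bar(C):
    g=cv2.GaussianBlur(cv2.cvtColor(C['image'],7),(3,3),0)[270:355,260:385]
    L=cv2.createLineSegmentDetector().detect(g)[0][:,0]; L=L[np.hypot(L[:,2]-L[:,0],L[:,3]-L[:,1])>40]
    return [(np.round(l+[260,270]*2,1).tolist(),round(float(np.degrees(np.arctan2(l[3]-l[1],l[2]-l[0]))%180),1)) for l in L]
E
python3 - <<'E'
from h import *
for n in('w6','w7'): print(n,bar(load(n)))
E
```

```text
w6 [([274.4, 276.9, 373.9, 327.8], 27.1), ([373.1, 332.0, 273.9, 281.5], 27.0)]
w7 []
```

Request:
{"method": "carry_out", "body": {"plan": [{"dx":0,"dy":0,"dz":-0.05,"twist":-3,"fingers":1},{"dx":0,"dy":0,"dz":-0.1,"twist":-6,"fingers":1},{"dx":0,"dy":0,"dz":-0.15,"twist":-9,"fingers":1},{"dx":0,"dy":0,"dz":-0.2,"twist":-12,"fingers":1},{"dx":0,"dy":0,"dz":-0.25,"twist":-15,"fingers":1}]}}

```text
clock: 12.22
eef_pos: [0.5131, -0.128, 0.0639]
tool_rot: [0.823, -0.568, 0.001, 0.0]
ft_force: [0.6, 0.5, 0.7]
grip_width: 0.0566
grasp_force: 64.7
```

```bash
sed -i 's/>40\]/>18]/' h.py; python3 - <<'E'
from h import *
t,M,o=tool(); rows(t); print(t.round(4),np.round(o['ft_force'],1),np.round(o['ft_torque'],2))
C=snap('wrist','w8')
for n in('w6','w7','w8'):
    print(n,bar(load(n)), load(n)['image'][300,300:340:8,0])
E
```

```text
d [0. 0. 0.] yaw -159.19 twist None j6 -2.178
[ 0.5131 -0.128   0.0639] [0.6 0.5 0.7] [ 0.01 -0.06 -0.05]
w6 [([274.4, 276.9, 373.9, 327.8], 27.1), ([373.1, 332.0, 273.9, 281.5], 27.0)] [133 129  98 132 132]
w7 [([305.2, 297.6, 289.2, 288.5], 29.4), ([281.9, 300.6, 299.6, 304.8], 13.4), ([333.5, 326.2, 312.7, 315.3], 27.6), ([295.7, 314.7, 264.4, 312.4], 4.1), ([300.9, 290.1, 321.8, 300.8], 27.1)] [129 103  82 105 102]
w8 [([327.2, 303.8, 372.0, 326.7], 27.1), ([323.5, 312.0, 265.4, 292.5], 18.6), ([371.4, 331.7, 327.7, 308.9], 27.6), ([375.4, 317.4, 341.6, 306.3], 18.2), ([348.0, 303.6, 329.2, 297.4], 18.1)] [ 91  93  73  91 115]
```

The bar hasn't slipped in the grip (27.1° before, 27.1–27.6° now). It has turned 140°. I'll go on in small steps, watching the torque and the upward push.

Request:
{"method": "carry_out", "body": {"plan": [{"dx":0,"dy":0,"dz":0,"twist":-1,"fingers":1},{"dx":0,"dy":0,"dz":0,"twist":-2,"fingers":1},{"dx":0,"dy":0,"dz":0,"twist":-3,"fingers":1},{"dx":0,"dy":0,"dz":0,"twist":-4,"fingers":1},{"dx":0,"dy":0,"dz":0,"twist":-5,"fingers":1}]}}

```text
clock: 12.68
eef_pos: [0.5127, -0.128, 0.0637]
tool_rot: [0.847, -0.531, 0.0, 0.0]
ft_force: [0.4, -0.5, 0.7]
grip_width: 0.0566
grasp_force: 64.7
```

```bash
python3 - <<'E'
from h import *
t,M,o=tool(); rows(t); print(t.round(4),np.round(o['ft_force'],1),np.round(o['ft_torque'],2))
E
```

```text
d [0. 0. 0.] yaw -154.14 twist None j6 -2.267
[ 0.5127 -0.128   0.0637] [ 0.4 -0.5  0.7] [-0.12 -0.06 -0.04]
```

No torque remains while turning, so the thread appears to be free. Testing with a small lift.

Request:
{"method": "carry_out", "body": {"plan": [{"dx":0,"dy":0,"dz":-0.3,"twist":0,"fingers":1},{"dx":0,"dy":0,"dz":-0.6,"twist":0,"fingers":1},{"dx":0,"dy":0,"dz":-0.9,"twist":0,"fingers":1},{"dx":0,"dy":0,"dz":-1.2,"twist":0,"fingers":1},{"dx":0,"dy":0,"dz":-1.5,"twist":0,"fingers":1}]}}

```text
clock: 13.1
eef_pos: [0.5125, -0.1277, 0.065]
tool_rot: [0.847, -0.531, -0.0, 0.0]
ft_force: [0.9, 0.3, -0.6]
grip_width: 0.0567
grasp_force: 64.6
```

Request:
{"method": "carry_out", "body": {"plan": [{"dx":0,"dy":0,"dz":-0.6,"twist":0,"fingers":1},{"dx":0,"dy":0,"dz":-1.2,"twist":0,"fingers":1},{"dx":0,"dy":0,"dz":-1.8,"twist":0,"fingers":1},{"dx":0,"dy":0,"dz":-2.4,"twist":0,"fingers":1},{"dx":0,"dy":0,"dz":-3,"twist":0,"fingers":1}]}}

```text
clock: 13.52
eef_pos: [0.5127, -0.1278, 0.0683]
tool_rot: [0.847, -0.531, 0.0, 0.0]
ft_force: [-1.0, -0.1, -0.9]
grip_width: 0.0566
grasp_force: 64.6
```

The force equals the lid's weight alone (a carried jar read about −3 N), so the lid is free. Lifting straight up.

Request:
{"method": "carry_out", "body": {"plan": [{"dx":0,"dy":0,"dz":-3,"twist":0,"fingers":1},{"dx":0,"dy":0,"dz":-6,"twist":0,"fingers":1},{"dx":0,"dy":0,"dz":-9,"twist":0,"fingers":1},{"dx":0,"dy":0,"dz":-12,"twist":0,"fingers":1},{"dx":0,"dy":0,"dz":-15,"twist":0,"fingers":1}]}}

```text
clock: 13.93
eef_pos: [0.5127, -0.1278, 0.0837]
tool_rot: [0.847, -0.531, 0.0, -0.0]
ft_force: [0.2, 0.4, -0.6]
grip_width: 0.0568
grasp_force: 64.6
```

Request:
{"method": "carry_out", "body": {"plan": [{"dx":0,"dy":0,"dz":-4,"twist":0,"fingers":1},{"dx":0,"dy":0,"dz":-8,"twist":0,"fingers":1},{"dx":0,"dy":0,"dz":-12,"twist":0,"fingers":1},{"dx":0,"dy":0,"dz":-15,"twist":0,"fingers":1},{"dx":0,"dy":0,"dz":-18,"twist":0,"fingers":1}]}}

```text
clock: 14.35
eef_pos: [0.5128, -0.1279, 0.1017]
tool_rot: [0.847, -0.531, 0.0, -0.0]
ft_force: [0.8, -0.1, -1.1]
grip_width: 0.0566
grasp_force: 64.6
```

Request:
{"method": "carry_out", "body": {"plan": [{"dx":0,"dy":0,"dz":0,"twist":0,"fingers":1},{"dx":0,"dy":0,"dz":0,"twist":0,"fingers":1},{"dx":0,"dy":0,"dz":0,"twist":0,"fingers":1},{"dx":0,"dy":0,"dz":0,"twist":0,"fingers":1},{"dx":0,"dy":0,"dz":0,"twist":0,"fingers":1}]}}

```text
clock: 14.77
eef_pos: [0.5125, -0.1278, 0.1009]
tool_rot: [0.847, -0.531, -0.0, 0.0]
ft_force: [0.2, 0.6, -0.2]
grip_width: 0.0568
grasp_force: 64.6
```

```bash
python3 - <<'E'
from h import *
t,M,o=tool(); rows(t); print(t.round(4),np.round(o['ft_force'],1),o['grip_width'])
s=np.zeros((500,800,3),np.uint8)
for n,x0 in(('scene',0),('side',400)):
    c=snap(n,n+'9'); u,v=proj(c,[.513,-.128,.07]).astype(int); print(n,u-40,v-50,'mouth',proj(c,[.5134,-.1278,.086]),'lid',proj(c,[.5134,-.1278,.111]))
    s[:,x0:x0+400]=cv2.resize(c['image'][v-50:v+50,u-40:u+40],(400,500),interpolation=2)
cv2.imwrite('pics/v9.png',s[:,:,::-1]); C=snap('wrist','w9'); print(bar(C))
E
```

```text
d [0. 0. 0.] yaw -154.19 twist None j6 -2.266
[ 0.5125 -0.1278  0.1009] [ 0.2  0.6 -0.2] 0.05675843483681
scene 327 181 mouth [368.10865934 225.78552821] lid [368.54888528 216.15432672]
side 274 126 mouth [314.78324987 173.32149717] lid [314.79377295 167.58107834]
[([320.4, 301.0, 358.6, 318.6], 24.7), ([309.9, 299.6, 273.7, 281.9], 26.0), ([374.9, 314.7, 329.0, 295.3], 23.0), ([371.3, 331.7, 326.2, 308.3], 27.5)]
```

View pics/v9.png

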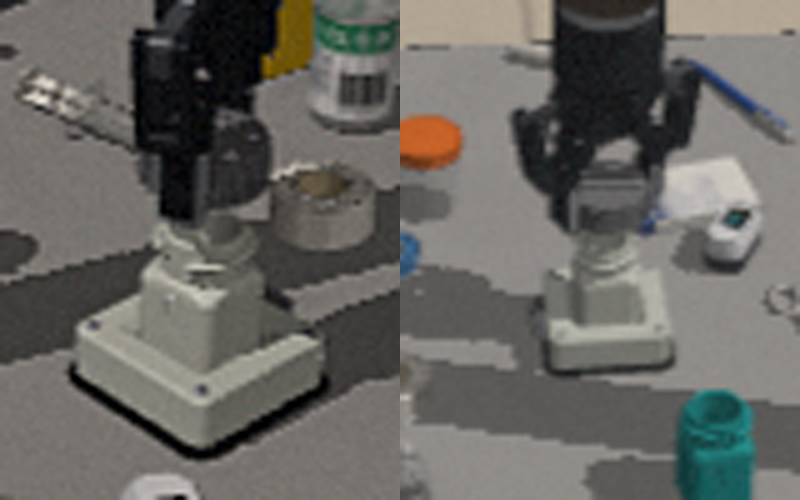

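The last picture shows the open jar seated in the holder (scene crop (200,300)), with the lid held level about 25 mm above the mouth (205,165). The tape, oximeter and turquoise jar look unmoved. Handing in.

```bash
python3 -c "
from h import *
print(job_done())"
```

```text
the job is handed in; nothing more can be done
None
```

I handed the job in at about 15 s of the 51 s allowed: the jar is fully home in the holder, unscrewed, and its lid is held level and centred about 25 mm above the open mouth, with the bar an estimated 5–8° from the jar's ridges (limit about 11°).

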